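# Set the marking fence and lay in the leg blank

### The arm

A 6-joint arm with a two-finger parallel gripper is mounted at the origin on the work surface. World frame = base frame: x ahead of the robot, y to its left, z up, the work surface at z = 0. Lengths are in m, angles in rad, forces in N, time in s.
With the tool pointing down it reaches from about 0.375 to 0.925 m from the base axis. Payload 5.7 kg.
Tool frame: the origin (TCP) lies midway between the tips of the shut fingers; the grasp point (between the pads) lies 19 mm behind it; z points along the fingers, y is the line along which they close (so a half turn about z gives the same grasp; the last joint's range is limited). The gripper opens to 88 mm and grips with 3 to 60 N. Pads are 20 mm wide; open, the fingers measure 115 mm over their backs; the gripper's body (75 mm by 178 mm) begins 61 mm behind the grasp point.
Start: joints at [-1.438, 0.359, 1.51, -0, 1.272, -0.115], TCP at [0.147, -0.582, 0.223] pointing down, gripper open.
Joint ranges: [-2.97, 2.97], [-1.01, 2.36], [0.21, 2.38], [-0.96, 4.11], [0.2, 2.71], [-2.98, 2.98]. Speed limits (rad/s): [2.39, 2.39, 3.14, 3.14, 3.14, 3.14].

### API

Orientations are given as a unit quaternion [x, y, z, w].
In Python, from bench import move_ptp, servo_line, goto_joints, move_gripper, sleep, inverse_kinematics, capture, PlanningError, close_job, spot_in, silhouettes, current_clock, current_joint_pos, current_qvel, current_joint_torque, current_position, current_orientation, current_force, current_torque, current_finger_gap, current_grip_force gives the robot as it stands. Calls block until the motion is done:
- move_ptp(position, orientation): joint-space move of the TCP to a pose.
- servo_line(position, orientation=None, rate=0.15, contact_N=None): straight line of the TCP; orientation=None keeps the orientation; rate is the mean speed in m/s. With contact_N (N) it stops when the force on the tool has changed by that much, and returns True; else False.
- goto_joints(angles): joint-space move.
- move_gripper(opening): finger opening in m; the grip force is fixed at half the most; returns when the fingers have stopped.
- sleep(seconds).
- inverse_kinematics(position, orientation): joint angles nearest the present ones, or None.
- capture(name): name is "scene" or "top"; returns a dict with "image" (400x640x3 uint8, blue, green, red), "range_z" (400x640 float32, m along the optical axis (not along the pixel's ray), 0 where there is no reading), "intrinsics" (3x3 intrinsics, pixels), "R" (3x3) and "t" (3): a world point X has camera coordinates R X + t. Camera axes: x right, y down, z forward; pixel columns grow to the right and rows downward; lengths in m; the calibration is good to about 2 mm. A picture is of the moment at which its call begins.
A pose or a line that the arm cannot do raises PlanningError and nothing moves.
- close_job(): hands the job in; it is judged then, once.
Trained networks look in the newest picture that a camera, given by its name, has taken for a name from the list of things; names that differ only in an ending like _2 or _b are one class to them, and where a whole thing is asked for, a point or a joint stands for the part that bears it (a point fixed in the world has none). Each returns a list of dicts, best first, with "conf" (0 to 1); they miss things now and then, are a little off and sometimes report something else, mostly with a low value. They report only what shows in the picture. A call takes as long as a camera call. They do not tell look-alikes from the thing itself.
- spot_in(camera, query): "xy" ([column, row] in pixels, amid what is visible of it).
- silhouettes(camera, query): "region" (400x640 bool, what is visible of it) and "xy" ([column, row] in pixels, amid what is visible of it).
Readings, each from a call of its own:
- current_clock(): time.
- current_joint_pos(): joint angles.
- current_qvel(): joint speeds.
- current_joint_torque(): joint torques, N m.
- current_position(): TCP position.
- current_orientation(): TCP orientation.
- current_force(): force on the tool from outside, world axes, zero at the start.
- current_torque(): the same for the moment, N m.
- current_finger_gap(): finger opening in m.
- current_grip_force(): force on a finger pad.
Only numpy, scipy, OpenCV 4.12 (cv2) and the standard library are available. Lean on these libraries where they do the work, as an engineer would, in place of code of your own. Each camera call takes 0.05 s, during which the arm holds its last target. There are 200 camera calls.

### The job

Set up the marking fence for the next leg: first put the loose offcut from the fence's trough in the green scrap tray. Then slide the stop with the blue grip along its track until the black line on the stop is in line with the white line on the red pointer, and after that lay the leg blank flat in the trough, on the robot's left of the stop, with its end against the stop and the stop still on the pointer. Leave the oil can, the wax jar and the chisel in front of the fence where they are.

Things in the scene. Friction and masses are not known exactly. Their poses are not given: they have to be found in the camera images.
- fence: Fixed plywood marking fence, 360 mm long, turned by up to 0.2 rad. Origin on the table at the foot of its slope, mid-length; x points away from the robot, y along the trough to the robot's left, z up. The back is 77 mm high.
- trough (a point): Middle of the trough floor, at x=-21, z=12 mm of the fence, axes as the fence. The trough runs along y, 42 mm wide (x=-42 to 0), between a front lip (12 mm thick, top 22 mm above the table) and a kerb (top at 20 mm); end blocks at y=+-170 mm. From the kerb's top the sloping face rises away from the robot.
- track (a point): Middle of the stop's track, on the fence's sloping face, which rises away from the robot at 30 degrees from x=0, z=20 to x=100, z=77 mm. The track runs along the fence's y. Axes as the fence (not tilted).
- guard_edge (a point): Middle of the lower front edge (red) of the fixed clear guard sheet that overhangs the track along all its length, x=61 to 122 mm of the fence, underside 147 mm above the table; posts at x=115, y=+-172 mm. A gripper pointing straight down at the blue grip hits it: tilt the tool about 30 degrees, square to the sloping face, its body towards the robot. Axes as the fence.
- stop_grip (a point): Where to grip the stop: middle of the blue grip block, 18 mm below its top end. It is 16 mm thick along the fence's y (pinch across this), 24 mm up the slope, and stands square to the 30 degree face; the 50 mm wide carriage under it is 24 mm below this point. Axes as the fence. The stop slides along the fence's y only, -140 to +140 mm, about 7 N friction, and stays where left.
- stop_line (a point): Front end of the black line on top of the stop's paddle, at its middle. The paddle is an aluminium plate on the stop, standing in the trough, 14 mm thick along y, 36 mm wide, top 51 mm above the table; its middle has the same y as the grip. The stop starts 80 mm or more to the left (+y) of the pointer. Axes as the fence.
- stop_face (a point): Middle of the paddle's left (+y) face, against which the blank's end goes; 7 mm from the black line along y. Axes as the fence.
- pointer: Red pointer block fixed on the front of the lip, 14 mm along the fence's y, 12 mm deep, 28 mm tall, white line across its top at its middle. Origin at its underside, in the middle; axes as the fence. It marks where the stop's line must come.
- offcut: Loose beech offcut in the trough, 30 mm (x) by 40 mm (y) by 45 mm tall, 40 g, origin at the middle of its underside. It lies to the right (-y) of the stop, usually in its way, always to be cleared.
- blank: Loose brown leg blank, 150 mm long (its x), 30 mm wide (y), 45 mm tall (z), about 140 g, origin at the middle of its underside; starts lying on the table on one side of the fence, at any heading.
- scrap_tray: Green open tray, 120 x 120 mm, 40 mm tall, walls and floor 5 mm, 1 kg, standing on the table on the other side of the fence from the blank. Origin at the middle of its underside.
- oil_can: Small red-labelled can, 42 mm diameter, 75 mm tall, standing between robot and fence. Origin at its underside. Leave alone.
- wax_jar: Amber jar with black lid, 44 mm diameter, 60 mm tall, standing between robot and fence. Origin at its underside. Leave alone.
- chisel: Wood-handled chisel lying flat, 200 mm long, 22 mm high, between robot and fence. Origin at its underside. Leave alone.
Things that resemble listed ones, but are neither listed nor needed, are in the scene too. Several things look just like the blank: the one meant starts farthest to the robot's left.

How it is judged:
By the outcome, as a careful person would: the job done as asked, in the order asked, and still so for the second after the job is handed in, with the robot touching nothing.
It also fails if it takes over 72 s, if anything falls off the work surface, if the arm or the gripper's body presses on something with over 40 N, if the wrist force passes 120 N, or if a joint passes its speed limit or range.

## Working session

There is one attempt and no reset: what is moved stays moved. The work goes in short steps, each a Python script; the robot and the scene stay as the last script left them, time stands still between calls to the robot, and variables do not carry over. Pictures are saved under pics/ and viewed, at most 10 in all, crops included, and the job is handed in when it is done.

```bash
ls; mkdir -p pics; cat > h.py <<'E'
import numpy as np, cv2
from bench import *
def cloud(c):
    K=c["intrinsics"];z=c["range_z"];v,u=np.mgrid[:400,:640]
    P=np.stack([(u-K[0,2])/K[0,0]*z,(v-K[1,2])/K[1,1]*z,z],-1)
    W=(P-c["t"])@c["R"]
    W[z<=0]=np.nan
    return W
E
python3 - <<'E'
from h import *
for n in("scene","top"):
    c=capture(n);cv2.imwrite(f"pics/{n}0.png",c["image"])
    np.savez(f"{n}0.npz",**c)
    print(n,c["intrinsics"].round(1).tolist(),(-c["R"].T@c["t"]).round(3),c["R"].round(3).tolist())
    W=cloud(c)
    for q in["fence","blank","offcut","scrap_tray","pointer","stop_grip","stop_line","stop_face","oil_can","wax_jar","chisel"]:
        for d in silhouettes(n,q)[:6]:
            r=d["region"];p=W[r];p=p[~np.isnan(p[:,0])]
            if len(p): print(q,round(d["conf"],2),np.round(d["xy"]).tolist(),r.sum(),np.median(p,0).round(3),"min",np.percentile(p,3,axis=0).round(3),"max",np.percentile(p,97,axis=0).round(3))
print(current_clock())
E
```

```text
pics
scene [[482.2, 0.0, 322.7], [0.0, 482.2, 195.8], [0.0, 0.0, 1.0]] [ 1.147 -0.26   1.253] [[0.178, 0.984, 0.003], [0.83, -0.148, -0.538], [-0.529, 0.098, -0.843]]
fence 0.7 [370.0, 265.0] 7393 [ 0.672 -0.039  0.079] min [ 0.531 -0.218  0.009] max [0.722 0.121 0.156]
blank 0.83 [167.0, 206.0] 618 [ 0.342 -0.572  0.045] min [ 0.281 -0.624  0.01 ] max [ 0.392 -0.522  0.05 ]
blank 0.73 [410.0, 246.0] 116 [0.592 0.078 0.054] min [0.566 0.07  0.032] max [0.631 0.089 0.098]
blank 0.71 [212.0, 170.0] 730 [ 0.227 -0.428  0.042] min [ 0.198 -0.495  0.006] max [ 0.251 -0.361  0.05 ]
blank 0.56 [247.0, 211.0] 757 [ 0.393 -0.354  0.043] min [ 0.355 -0.416  0.009] max [ 0.429 -0.289  0.05 ]
blank 0.52 [420.0, 183.0] 265 [0.402 0.172 0.053] min [0.374 0.156 0.01 ] max [0.414 0.192 0.066]
blank 0.26 [369.0, 267.0] 7377 [ 0.672 -0.04   0.079] min [ 0.53  -0.218  0.01 ] max [0.721 0.12  0.156]
offcut 0.76 [339.0, 246.0] 249 [ 0.561 -0.108  0.056] min [ 0.538 -0.126  0.014] max [ 0.571 -0.085  0.064]
scrap_tray 0.6 [464.0, 176.0] 1636 [0.374 0.335 0.012] min [0.318 0.267 0.003] max [0.442 0.389 0.0
[... 1247 characters left out ...]
185 [0.379 0.337 0.007] min [ 0.321  0.272 -0.   ] max [0.437 0.391 0.043]
scrap_tray 0.73 [255.0, 140.0] 222 [0.632 0.079 0.055] min [0.566 0.056 0.034] max [0.662 0.097 0.094]
stop_grip 0.61 [259.0, 139.0] 269 [0.632 0.08  0.054] min [0.566 0.053 0.024] max [0.665 0.101 0.094]
stop_line 0.63 [257.0, 141.0] 250 [0.633 0.079 0.055] min [0.567 0.053 0.034] max [0.665 0.1   0.094]
stop_face 0.56 [257.0, 146.0] 258 [0.631 0.079 0.054] min [0.565 0.053 0.024] max [0.663 0.097 0.094]
chisel 0.61 [282.0, 198.0] 341 [ 0.425 -0.006  0.015] min [ 0.414 -0.09  -0.003] max [0.441 0.09  0.026]
chisel 0.19 [376.0, 210.0] 356 [ 0.384 -0.349  0.044] min [ 0.349 -0.414  0.036] max [ 0.422 -0.285  0.051]
1.2
```

```bash
python3 - <<'E'
import cv2,numpy as np
a=cv2.imread("pics/top0.png");b=cv2.imread("pics/scene0.png")
cv2.imwrite("pics/topz.png",cv2.resize(a[100:200,210:410],None,fx=4,fy=4,interpolation=cv2.INTER_CUBIC))
cv2.imwrite("pics/scz.png",cv2.resize(b[200:320,265:465],None,fx=4,fy=4,interpolation=cv2.INTER_CUBIC))
E
```

```text
(no output)
```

View pics/scene0.png

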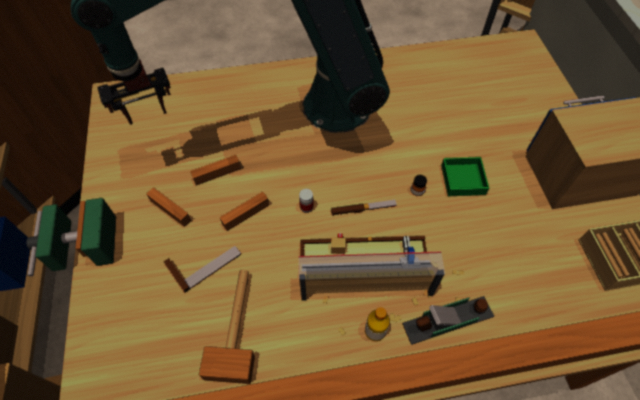

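View pics/topz.png

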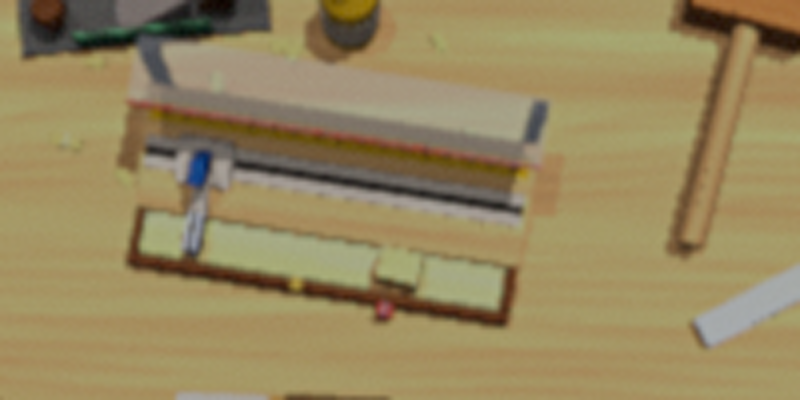

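View pics/scz.png

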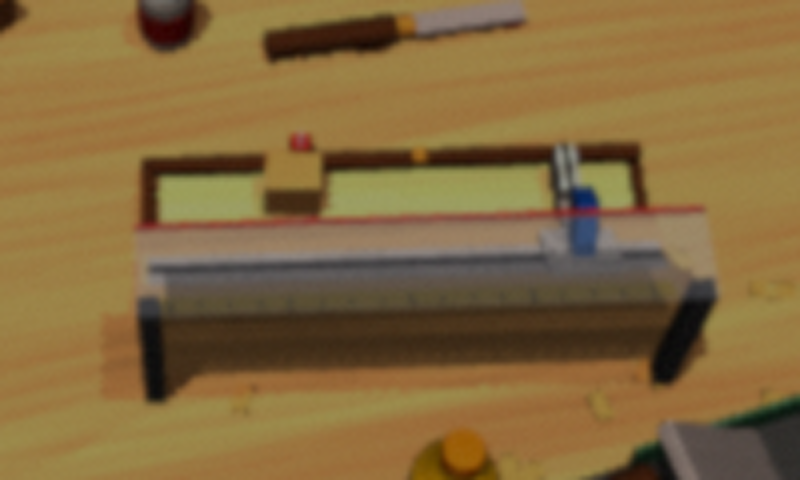

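The scene picture shows the offcut (339,245) beside the red pointer (340,235), the stop's blue grip at (411,255), and a yellow decoy mark on the lip at (370,239). The blank is the leftmost of three look-alikes, at (247,211), and the tray is at (464,176). In the top crop the pointer is at full-image pixel (306,177).

```bash
cat >> h.py <<'E'
from scipy.optimize import least_squares
from scipy.ndimage import label
from scipy.spatial.transform import Rotation as Rot
def ray(c,uv):
    d=np.linalg.inv(c["intrinsics"])@np.r_[uv,1.]
    return -c["R"].T@c["t"],c["R"].T@d
def at_z(c,uv,z):
    o,d=ray(c,uv);return o+d*(z-o[2])/d[2]
def proj(c,X):
    p=c["intrinsics"]@(c["R"]@np.asarray(X)+c["t"]);return p[:2]/p[2]
def tri(c1,uv1,c2,uv2):
    o1,d1=ray(c1,uv1);o2,d2=ray(c2,uv2);d1=d1/np.linalg.norm(d1);d2=d2/np.linalg.norm(d2)
    s=np.linalg.lstsq(np.c_[d1,-d2],o2-o1,rcond=None)[0]
    return (o1+s[0]*d1+o2+s[1]*d2)/2,np.linalg.norm(o1+s[0]*d1-o2-s[1]*d2)
def blob(c,kind,uv0,rad):
    b,g,r=[c["image"][...,i].astype(float) for i in range(3)]
    w=np.clip((r-1.6*np.maximum(g,b)-15) if kind=="red" else (b-1.4*np.maximum(g,r)-10),0,60)
    v,u=np.mgrid[:400,:640];w=w*(np.hypot(u-uv0[0],v-uv0[1])<rad)
    return np.array([(w*u).sum(),(w*v).sum()])/w.sum(),(w>0).sum()
def rect(P):
    (cx,cy),(a,b),ang=cv2.minAreaRect((P[:,:2]*1000).astype(np.float32))
    if a<b:a,b,ang=b,a,ang+90
    return np.array([cx,cy])/1000,a,b,np.deg2rad((ang+90)%180-90)
E
python3 - <<'E'
from h import *
C={n:dict(np.load(f"{n}0.npz")) for n in("scene","top")}
def model(x,y):
    z=np.where(x<-.054,0,np.where(x<-.042,.022,np.where(x<0,.012,np.where(x<.1,.020+.57*x,np.nan))))
    z=np.where((abs(y)>.170)&(x>-.054)&(x<0),.022,z)
    return np.where(abs(y)>.180,0,z)
for n,cs in(("scene",["scene"]),("top",["top"]),("both",["scene","top"])):
    Q=np.concatenate([cloud(C[k]).reshape(-1,3) for k in cs]);Q=Q[~np.isnan(Q[:,0])]
    Q=Q[(Q[:,0]>.42)&(Q[:,0]<.72)&(Q[:,1]>-.3)&(Q[:,1]<.25)]
    def cost(p,full=False):
        c,s=np.cos(p[2]),np.sin(p[2]);d=Q[:,:2]-p[:2];x=d[:,0]*c+d[:,1]*s;y=-d[:,0]*s+d[:,1]*c
        r=Q[:,2]-model(x,y);ok=(x>-.075)&(x<.055)&(abs(y)<.21)
        return np.where(ok,np.minimum(abs(r),.012),.012).sum()
    from scipy.optimize import differential_evolution
    r=differential_evolution(cost,[(.5,.66),(-.1,.02),(-.25,.25)],seed=1,maxiter=60,popsize=12)
    print(n,r.x.round(4),r.fun)
f=r.x;c,s=np.cos(f[2]),np.sin(f[2]);
def fr(X): d=np.asarray(X)[:2]-f[:2];return np.round([(d@[c,s])*1e3,(d@[-s,c])*1e3,X[2]*1e3],1)
S,T=C["scene"],C["top"]
bs,bt=blob(S,"red",(340,235.5),6),blob(T,"red",(306.3,177.3),6)
print("ptr",bs,bt);P,e=tri(S,bs[0],T,bt[0]);print(P,fr(P),e,[fr(at_z(k,b[0],.024)) for k,b in((S,bs),(T,bt))])
bs,bt=blob(S,"blue",(411,255),12),blob(T,"blue",(260,142),10)
P,e=tri(S,bs[0],T,bt[0]);print("grip",bs,bt,P,fr(P),e)
# paddle, offcut, blank tops from depth
for k in("scene","top"):
    Q=cloud(C[k]).reshape(-1,3);Q=Q[~np.isnan(Q[:,0])]
    F=np.array([fr(q) for q in Q[(Q[:,0]>.45)&(Q[:,0]<.75)&(abs(Q[:,1])<.3)]])
    m=F[(F[:,0]>-45)&(F[:,0]<-2)&(F[:,1]>30)&(F[:,2]>44)&(F[:,2]<58)];print(k,"paddle",m.min(0),m.max(0),m.mean(0),len(m))
    m=F[(F[:,0]>-50)&(F[:,0]<2)&(F[:,1]<0)&(F[:,2]>48)&(F[:,2]<70)];print(k,"offcut",m.min(0),m.max(0),np.median(m,0),rect(m/1000),len(m))
    m=Q[(abs(Q[:,0]-.387)<.08)&(abs(Q[:,1]+.348)<.1)&(Q[:,2]>.036)&(Q[:,2]<.06)];print(k,"blank",rect(m),np.median(m[:,2]),len(m))
    m=Q[(abs(Q[:,0]-.38)<.1)&(abs(Q[:,1]-.332)<.09)&(Q[:,2]>.03)&(Q[:,2]<.06)];print(k,"tray",rect(m),np.median(m[:,2]),len(m))
E
```

```text
scene [ 0.5675 -0.0486 -0.149 ] 195.08291680976595
top [ 0.5841 -0.0352 -0.1531] 115.0789442943903
both [ 0.584  -0.0368 -0.1408] 309.75260118733104
ptr (array([339.78072958, 235.46471055]), np.int64(20)) (array([305.80650155, 176.39164087]), np.int64(13))
[ 0.51714657 -0.09185079  0.02480319] [-58.5 -63.9  24.8] 0.0011615232458281623 [array([-58.9, -64.4,  24. ]), array([-58.3, -63.3,  24. ])]
grip (array([410.58433735, 249.49518072]), np.int64(19)) (array([259.33987813, 141.85375762]), np.int64(29)) [0.62666469 0.07605013 0.09294185] [ 26.4 117.7  92.9] 0.0003462943193224055
scene paddle [-36.7 111.   45. ] [ -2.3 125.7  57.6] [-19.21833333 117.45666667  52.46      ] 60
scene offcut [-39.5 -92.7  48.2] [ -2.9 -52.3  67.7] [-19.1  -73.35  58.2 ] (array([-0.0218134, -0.0732258]), 39.97801971435547, 34.811279296875, np.float64(1.4430554082642648)) 162
scene blank (array([ 0.38567105, -0.35419565]), 149.94903564453125, 34.87449645996094, np.float64(-1.1116412225970396)) 0.045578173180378045 528
scene tray (array([0.37927713, 0.32896188]), 125.90795135498047, 122.14340209960938, np.float64(-0.14703618641852834)) 0.03925351352827577 417
top paddle [-39.  114.3  44.4] [ -4.  128.8  57.4] [-21.78717949 121.07692308  50.65641026] 39
top offcut [-39.2 -90.3  48.8] [ -6.5 -50.7  62.8] [-22.85 -70.65  56.5 ] (array([-0.02272804, -0.07024405]), 39.207275390625, 30.59422492980957, np.float64(1.49043291089872)) 94
top blank (array([ 0.3850014, -0.3505007]), 149.9791259765625, 29.84928321838379, np.float64(-1.1072586914176914)) 0.044448506824708425 345
top tray (array([0.37824268, 0.33189755]), 121.90277862548828, 120.1805648803711, np.float64(1.4332103675045145)) 0.03939776752973432 223
```

```bash
cat >> h.py <<'E'
def ori(yaw,tilt=0,flip=False):
    "tool y along yaw direction rotated +90 (fence y); tilt leans the body towards robot about fence y"
    z=np.array([np.sin(tilt),0,-np.cos(tilt)]);y=np.array([0,1.,0])*(-1 if flip else 1)
    M=Rot.from_euler("z",yaw).as_matrix()@np.c_[np.cross(y,z),y,z]
    return Rot.from_matrix(M).as_quat()
def best(p,y,t=0):
    "the half-turn of the wrist with the smaller joint travel"
    q=[(o,inverse_kinematics(p,o)) for o in(ori(y,t),ori(y,t,True))]
    q=[(np.abs(j-np.array(current_joint_pos())).max()+.3*abs(j[5]),o,np.round(j,2)) for o,j in q if j is not None]
    return min(q,key=lambda a:a[0])
E
python3 - <<'E'
from h import *
C={n:dict(np.load(f"{n}0.npz")) for n in("scene","top")};S,T=C["scene"],C["top"]
f=np.array([.584,-.0368,-.1408]);ys=[]
for c,e0,e1 in((S,(300,257),(441,252)),(T,(243.7,125.7),(345,141.2))):
    im=c["image"].astype(float);r=im[...,2]-np.maximum(im[...,0],im[...,1])
    e0,e1=np.array(e0,float),np.array(e1,float);pts=[]
    for t in np.linspace(.06,.94,60):
        u,v=e0+t*(e1-e0);u=int(round(u));vv=np.arange(int(v)-3,int(v)+5);w=r[vv,u];w=np.clip(w-np.median(w)-5,0,None)
        if w.sum()>15:pts.append(at_z(c,((u),(w*vv).sum()/w.sum()),.147))
    pts=np.array(pts);L=cv2.fitLine(pts[:,:2].astype(np.float32)*1000,cv2.DIST_HUBER,0,.01,.01).ravel()
    yw=np.arctan2(-L[0],L[1]);yw=(yw+np.pi/2)%np.pi-np.pi/2;ys.append(yw);print("guard yaw",yw,len(pts),"x-offset",((L[2:]/1000-f[:2])@[np.cos(yw),np.sin(yw)]))
f[2]=np.mean(ys+[-.1408,-.153]);print("yaw",f[2]);assert -.17<f[2]<-.12
Rz=Rot.from_euler("z",f[2]).as_matrix()
for n,c in C.items():
    W=cloud(c);im=c["image"].astype(float);m=(im[...,0]>1.4*np.maximum(im[...,1],im[...,2])+10)&(abs(W[...,0]-.63)<.06)&(abs(W[...,1]-.076)<.05)
    F=(W[m]-np.r_[f[:2],0])@Rz*1e3;a=np.pi/6
    U=F[:,0]*np.cos(a)+F[:,2]*np.sin(a);N=-F[:,0]*np.sin(a)+F[:,2]*np.cos(a)
    print(n,len(F),"u",np.sort(U).round(0),"n",np.sort(N).round(0),"y",F[:,1].mean())
np.save("f.npy",f)
def w(x,y,z):return np.r_[f[:2],0]+Rz@np.array([x,y,z])/1000
off=np.array([.5584,-.1033])  # check below against fence coordinates
p=w(-22,-71.8,0);f0=np.array([.584,-.0368,-.1408]);p=np.r_[f0[:2],0]+Rot.from_euler("z",f0[2]).as_matrix()@[-.022,-.0718,0];print("offcut",p)
P=lambda z:np.r_[p[:2],z]
_,o,j=best(P(.16),f[2]);print(j)
move_ptp(P(.16),o);print(current_clock(),current_force())
servo_line(P(.034),rate=.12,contact_N=15);print(current_position(),current_clock())
move_gripper(0);print("gap",current_finger_gap(),current_grip_force(),current_clock())
servo_line(P(.16),rate=.2);print("gap",current_finger_gap(),current_force(),current_clock())
E
```

```text
guard yaw -0.14139736 60 x-offset 0.061725385538385934
guard yaw -0.14273715 60 x-offset 0.06158835665782309
yaw -0.14448362679481508
scene 19 u [62. 63. 65. 67. 67. 67. 67. 69. 70. 72. 72. 75. 75. 75. 76. 76. 76. 76.
 77.] n [67. 68. 68. 68. 68. 68. 68. 68. 68. 69. 70. 70. 70. 70. 70. 71. 71. 71.
 71.] y 116.58431303192226
top 28 u [57. 57. 58. 59. 60. 61. 62. 62. 64. 65. 65. 67. 68. 69. 69. 70. 70. 71.
 73. 75. 75. 75. 76. 76. 78. 78. 78. 78.] n [45. 49. 55. 57. 58. 58. 59. 61. 63. 63. 64. 64. 66. 66. 66. 66. 67. 68.
 68. 69. 69. 69. 70. 70. 70. 72. 72. 72.] y 118.35738858462776
offcut [ 0.55214164 -0.1048021   0.        ]
[-0.31  0.37  1.67 -0.    1.1   1.4 ]
3.4417 [-0.60479891 -0.33563218  0.27309829]
[ 0.55276724 -0.10503454  0.03464014] 4.6417
gap 0.04066429088050997 29.29868459701538 5.4333
gap 0.04036885957027466 [0.55185368 0.66161047 0.27408933] 6.2167
```

```bash
cat >> h.py <<'E'
f=np.array([.584,-.0368,-.142]);Rz=Rot.from_euler("z",f[2]).as_matrix()
def w(x,y,z):return np.r_[f[:2],0]+Rz@np.array([x,y,z])/1000
def fr(X):return ((np.asarray(X)-np.r_[f[:2],0])@Rz*1e3).round(1)
A=np.pi/6
def sg(y,back=0):
    "TCP for the stop grip at fence y, backed off (mm) along the tool"
    return w(32.5,y,78.8)+Rz@np.array([np.sin(A),0,-np.cos(A)])*(17-back)/1000
E
python3 - <<'E'
from h import *
t=lambda z:np.array([.379,.3305,z])
_,o,j=best(t(.12),f[2]);print(j)
move_ptp(t(.12),o);servo_line(t(.034),rate=.15,contact_N=12);print(current_position(),current_clock())
move_gripper(.058);servo_line(t(.14),rate=.25);print(current_clock())
_,o,j=best(sg(118,110),f[2],A);print(j)
move_gripper(.07)
move_ptp(sg(118,110),o);print("standoff",current_clock())
print("touch",servo_line(sg(118),rate=.12,contact_N=12),fr(current_position()),current_clock(),current_force())
move_gripper(0);print("gap",current_finger_gap(),current_grip_force(),current_force(),current_clock())
E
```

```text
[ 0.58  0.35  1.84 -0.    0.96  2.29]
[0.3796464  0.33052589 0.03434009] 8.6583
9.7333
[ 0.1   0.25  2.03 -0.34  0.37  2.1 ]
standoff 11.3667Traceback (most recent call last):
  File "<stdin>", line 9, in <module>
bench.PlanningError: the arm cannot follow that straight line within its joint ranges
```

```bash
python3 - <<'E'
from h import *
R=lambda j:None if j is None else np.round(j,2).tolist()
for tl in(30,24,18,35):
  for fl in(False,True):
    for y,b in((118,110),(118,50),(118,0),(30,0),(-64,0)):
        print(tl,fl,y,b,R(inverse_kinematics(sg(y,b),ori(f[2],np.deg2rad(tl),fl))))
print(current_clock(),fr(current_position()))
E
```

```text
30 False 118 110 [0.1, 0.25, 2.03, -0.34, 0.37, -1.04]
30 False 118 50 [0.08, 0.38, 2.02, -0.47, 0.25, -0.92]
30 False 118 0 None
30 False 30 0 None
30 False -64 0 None
30 True 118 110 [0.1, 0.25, 2.03, -0.34, 0.37, 2.1]
30 True 118 50 [0.08, 0.38, 2.02, -0.47, 0.25, 2.22]
30 True 118 0 None
30 True 30 0 None
30 True -64 0 None
24 False 118 110 [0.08, 0.26, 1.95, -0.18, 0.53, -1.21]
24 False 118 50 [0.07, 0.38, 1.94, -0.21, 0.42, -1.19]
24 False 118 0 [0.06, 0.48, 1.92, -0.24, 0.34, -1.16]
24 False 30 0 [-0.13, 0.46, 1.97, -0.02, 0.29, -1.54]
24 False -64 0 [-0.33, 0.46, 1.98, 0.25, 0.3, -1.98]
24 True 118 110 [0.08, 0.26, 1.95, -0.18, 0.53, 1.93]
24 True 118 50 [0.07, 0.38, 1.94, -0.21, 0.42, 1.95]
24 True 118 0 [0.06, 0.48, 1.92, -0.24, 0.34, 1.98]
24 True 30 0 [-0.13, 0.46, 1.97, -0.02, 0.29, 1.61]
24 True -64 0 [-0.33, 0.46, 1.98, 0.25, 0.3, 1.16]
18 False 118 110 [0.06, 0.29, 1.86, -0.1, 0.69, -1.3]
18 False 118 50 [0.05, 0.4, 1.85, -0.11, 0.59, -1.3]
18 False 118 0 [0.04, 0.49, 1.83, -0.12, 0.51, -1.29]
18 False 30 0 [-0.13, 0.47, 1.88, -0.01, 0.48, -1.55]
18 False -64 0 [-0.31, 0.47, 1.89, 0.11, 0.48, -1.84]
18 True 118 110 [0.06, 0.29, 1.86, -0.1, 0.69, 1.84]
18 True 118 50 [0.05, 0.4, 1.85, -0.11, 0.59, 1.84]
18 True 118 0 [0.04, 0.49, 1.83, -0.12, 0.51, 1.85]
18 True 30 0 [-0.13, 0.47, 1.88, -0.01, 0.48, 1.59]
18 True -64 0 [-0.31, 0.47, 1.89, 0.11, 0.48, 1.31]
35 False 118 110 [0.12, 0.25, 2.1, -0.67, 0.24, -0.7]
35 False 118 50 None
35 False 118 0 None
35 False 30 0 None
35 False -64 0 None
35 True 118 110 [0.12, 0.25, 2.1, -0.67, 0.24, 2.44]
35 True 118 50 None
35 True 118 0 None
35 True 30 0 None
35 True -64 0 None
11.3667 [-14.1 118.4 159.4]
```

```bash
sed -i 's/^A=.*/A=np.deg2rad(22)/' h.py; python3 - <<'E'
from h import *
_,o,j=best(sg(118,90),f[2],A);print(j)
move_ptp(sg(118,90),o);print("standoff",current_clock())
print("touch",servo_line(sg(118),rate=.12,contact_N=12),fr(current_position()),current_clock(),current_force())
move_gripper(0);print("gap",current_finger_gap(),current_grip_force(),current_force(),current_clock())
if abs(current_finger_gap()-.016)<.003:
    servo_line(sg(-63.9),rate=.09);print(fr(current_position()),fr(sg(-63.9)),current_force(),current_clock())
    for n in("scene","top"):
        c=capture(n);np.savez(f"{n}1.npz",**c)
        cv2.imwrite(f"pics/{n}1.png",cv2.resize(c["image"][205:265,280:380] if n=="scene" else c["image"][130:190,260:360],None,fx=8,fy=8,interpolation=cv2.INTER_CUBIC))
E
```

```text
[ 0.07  0.31  1.89 -0.15  0.56  1.89]
standoff 11.6833
touch False [ 38.7 118.1  63.5] 12.5833 [ 0.18506978 -0.19861755  0.11101629]
gap 0.015708597701527598 29.998674988746643 [0.06139162 1.24658064 0.20035153] 13.4583
[ 38.5 -63.3  63. ] [ 38.9 -63.9  63. ] [-0.20590778  5.22711216  0.53626225] 15.6333
```

View pics/scene1.png

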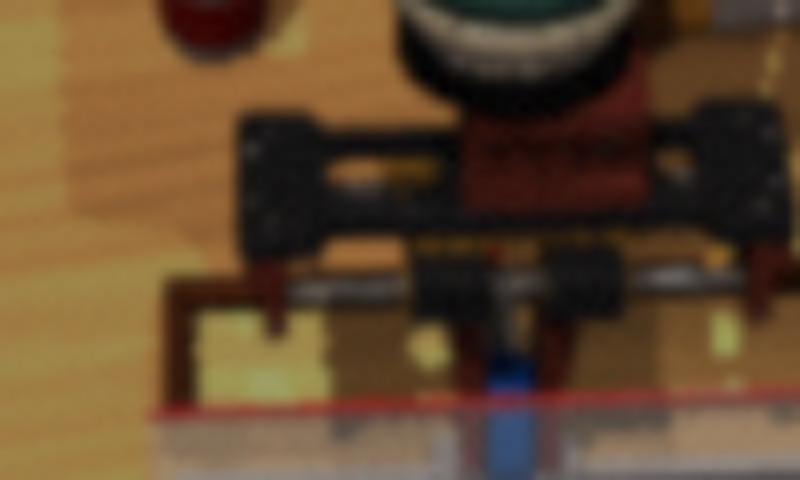

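The stop slid to the pointer (grip at about (343,256)), but the gripper hides the lines. I'll back off and measure.

```bash
python3 - <<'E'
from h import *
y=fr(current_position())[1]
move_gripper(.05);servo_line(sg(y,90),rate=.2)
p=np.array([.3853,-.3523,.14]);_,o,j=best(p,-1.109+np.pi/2-np.pi/2+0,0)
print(j);move_ptp(p,o);print(current_clock())
for n in("scene","top"):
    c=capture(n);np.savez(f"{n}2.npz",**c)
    cv2.imwrite(f"pics/{n}2.png",c["image"])
S,T=[dict(np.load(k+"2.npz")) for k in("scene","top")]
im=np.hstack([cv2.resize(x,(400,480),interpolation=cv2.INTER_CUBIC) for x in(S["image"][220:268,322:362],T["image"][140:188,286:326])])
cv2.imwrite("pics/z2.png",im)
bs,bt=blob(S,"red",(339.8,235.5),6),blob(T,"red",(305.8,176.4),6)
print("ptr",bs,bt,fr(tri(S,bs[0],T,bt[0])[0]))
bs,bt=blob(S,"blue",(343,254),12),blob(T,"blue",proj(T,w(28,-63,90)),10)
print("grip",bs,bt,fr(tri(S,bs[0],T,bt[0])[0]))
for k in(S,T):
    Q=cloud(k).reshape(-1,3);F=fr(Q[~np.isnan(Q[:,0])])
    m=F[(F[:,0]>-45)&(F[:,0]<-2)&(abs(F[:,1]+63)<40)&(F[:,2]>44)&(F[:,2]<58)];print("paddle",m.mean(0),m.min(0),m.max(0))
    print("pred",[proj(k,w(-39,yy,51)).round(1).tolist() for yy in(-64,-54)],[proj(k,w(-60,yy,28)).round(1).tolist() for yy in(-64,-54)])
E
```

```text
[-0.87  0.34  1.77 -0.    1.03  1.81]
18.2417
ptr (array([339.65468165, 235.49325843]), np.int64(20)) (array([305.8184765, 176.4165316]), np.int64(11)) [-58.4 -64.2  24.5]
grip (array([342.86004162, 251.56087409]), np.int64(20)) (array([309.01137701, 150.09454688]), np.int64(26)) [ 25.4 -62.2  91.8]
paddle [-20.02857143 -63.66071429  52.48928571] [-37.4 -70.1  46.4] [ -4.  -55.8  57.9]
pred [[340.7, 237.2], [344.2, 237.1]] [[340.0, 234.4], [343.5, 234.3]]
paddle [-21.76052632 -60.21315789  50.78421053] [-38.7 -67.   45.7] [ -3.7 -53.2  56.6]
pred [[306.8, 170.0], [304.1, 169.6]] [[305.9, 176.7], [303.2, 176.3]]
```

View pics/z2.png

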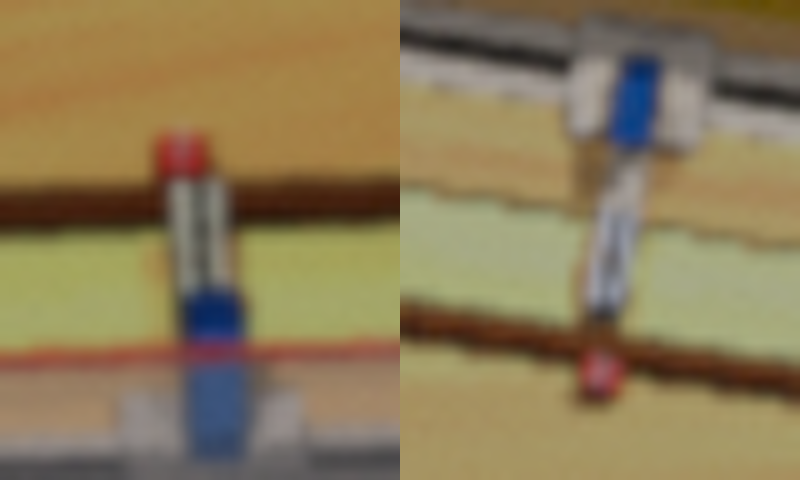

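The crop shows the scene view on the left and the top view on the right. The stop's black line is slightly to the left (+y) of the pointer's white line, at about (341.5,237) against (339.8,235) in the scene picture. I'll measure this sub-pixel.

```bash
cat >> h.py <<'E'
def lines(c,ystop,yptr=-64.):
    "fence y of black line (paddle edges and dark centroid) and white line of pointer, by straightened patch sampling"
    im=cv2.cvtColor(c["image"],cv2.COLOR_BGR2GRAY).astype(np.float32);b=c["image"].astype(np.float32)
    def patch(src,xs,ys,z):
        uv=np.array([[proj(c,w(x,y,z)) for y in ys] for x in xs],np.float32)
        return cv2.remap(src,uv[...,0],uv[...,1],cv2.INTER_CUBIC)
    ys=np.arange(-16,16.1,.5)+ystop
    g=patch(im,np.arange(-36,-9,2),ys,51).mean(0)
    from scipy.optimize import curve_fit
    s=lambda t:1/(1+np.exp(-t))
    pad=lambda y,m,k,a,d,e,l,h:a*(s((y-m+7)/k)-s((y-m-7)/k))-d*np.exp(-((y-m)/e)**2)+l+h*(y-ystop)
    p,_=curve_fit(pad,ys,g,[ystop,1.2,80,50,2,g.min(),0],maxfev=20000,bounds=([ystop-8,.3,0,0,.7,-50,-5],[ystop+8,4,300,300,5,255,5]))
    yp=np.arange(-10,10.1,.5)+yptr
    q=patch(b,np.arange(-64,-56,1),yp,28).mean(0);red=np.clip(q[:,2]-np.maximum(q[:,0],q[:,1]),0,None);wh=np.minimum(q[:,0],q[:,1])
    return p.round(1),g[::4].round(0),(red*yp).sum()/red.sum(),red[::4].round(0),wh[::4].round(0),yp[::4]
E
python3 - <<'E'
from h import *
for n in("scene","top"):
    c=dict(np.load(n+"2.npz"))
    for r in lines(c,-62):print(n,r)
E
```

```text
scene [-62.5   0.7  39.5  40.6   2.7  89.2  -0.1]
scene [ 93.  91.  87.  89. 104. 127. 124. 100.  90. 107. 125. 112.  90.  82.
  89.  93.  95.]
scene -64.44691057535807
scene [43. 63. 87. 87. 75. 70. 83. 83. 64. 46. 36.]
scene [59. 47. 43. 56. 71. 73. 60. 47. 45. 55. 64.]
scene [-74. -72. -70. -68. -66. -64. -62. -60. -58. -56. -54.]
top [-61.3   4.    0.   27.2   3.6 149.2  -0.4]
top [162. 160. 157. 152. 147. 143. 142. 137. 124. 121. 137. 149. 146. 138.
 139. 147. 157.]
top -63.83238046976585
top [33. 49. 68. 78. 68. 56. 58. 68. 74. 61. 38.]
top [54. 51. 55. 66. 78. 87. 91. 84. 64. 51. 50.]
top [-74. -72. -70. -68. -66. -64. -62. -60. -58. -56. -54.]
```

```bash
python3 - <<'E'
from h import *
o=ori(f[2],A,True)
move_ptp(sg(-63.3,90),o)
servo_line(sg(-63.3),rate=.15,contact_N=12)
move_gripper(0);y0=fr(current_position())[1];print("start",y0,current_finger_gap())
cmd=-66.;servo_line(sg(cmd),rate=.02);sleep(.3);y=fr(current_position())[1];print(y,current_force())
cmd+=-65.5-y
if abs(-65.5-y)>.25: servo_line(sg(cmd),rate=.02);sleep(.3);print(fr(current_position()))
y=fr(current_position())[1]
move_gripper(.05);servo_line(sg(y,90),rate=.2)
p=np.array([.3853,-.3523,.12]);_,o,j=best(p,-1.109);move_ptp(p,o);print(current_clock())
for n in("scene","top"):
    c=capture(n);np.savez(f"{n}3.npz",**c)
    for r in lines(c,-64.5):print(n,r)
T=dict(np.load("top3.npz"));S=dict(np.load("scene3.npz"))
cv2.imwrite("pics/z3.png",np.hstack([cv2.resize(x,(400,480),interpolation=cv2.INTER_CUBIC) for x in(S["image"][220:268,322:362],T["image"][140:188,286:326])]))
E
```

```text
start -63.2 0.015903955093535614
-65.5 [-0.3878188   3.43730792  6.39208181]
24.0083
scene [-64.6   0.6  36.6  36.    2.5  89.8  -0. ]
scene [ 92.  91.  91.  89.  96. 119. 124. 105.  91. 109. 127. 118.  96.  84.
  87.  93.  95.]
scene -64.46119722922063
scene [43. 64. 88. 87. 75. 70. 82. 82. 65. 47. 36.]
scene [59. 47. 42. 56. 72. 74. 61. 46. 44. 55. 65.]
scene [-74. -72. -70. -68. -66. -64. -62. -60. -58. -56. -54.]
top [-63.2   4.    0.   19.2   2.7 150.3  -0.5]
top [163. 162. 158. 154. 150. 148. 149. 147. 136. 131. 141. 151. 149. 141.
 138. 145. 156.]
top -63.848842949739854
top [33. 50. 69. 79. 69. 56. 57. 67. 74. 61. 38.]
top [56. 51. 54. 64. 79. 89. 92. 85. 66. 53. 51.]
top [-74. -72. -70. -68. -66. -64. -62. -60. -58. -56. -54.]
```

View pics/z3.png

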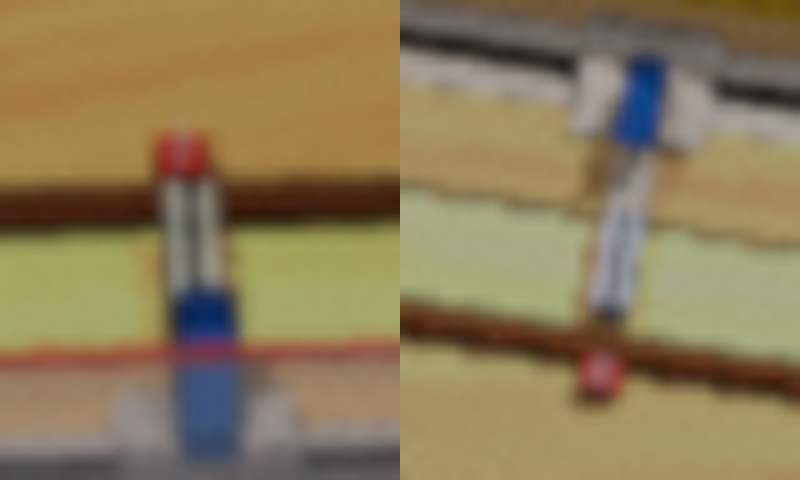

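Both views now agree that the line is on the pointer to within about 0.5 mm. In the crop, the black line at (190,180) meets the white line at (182,150), allowing for perspective. Next is the blank.

```bash
cat >> h.py <<'E'
TH=np.deg2rad(10)
def oriB(sgn):
    z=np.array([np.sin(TH),0,-np.cos(TH)]);y=sgn*np.array([np.cos(TH),0,np.sin(TH)])
    return Rot.from_matrix(Rz@np.c_[np.cross(y,z),y,z]).as_quat()
def pb(y,h,x=-21):
    "TCP for blank bottom centre at fence (x,y), h mm above the trough floor"
    return w(x,y,12+h)+Rz@np.array([-np.sin(TH),0,np.cos(TH)])*.020
E
python3 - <<'E'
from h import *
p=lambda z:np.array([.3853,-.3523,z])
J=np.array(current_joint_pos())
cand=[(np.abs(inverse_kinematics(pb(28,60),oriB(s))-J).max(),s) for s in(1,-1) if inverse_kinematics(pb(28,60),oriB(s)) is not None];print(cand);s=min(cand)[1]
for y,h,x in((28,130,-100),(28,60,-21),(28,5,-21),(8,5,-21)):assert inverse_kinematics(pb(y,h,x),oriB(s)) is not None
move_gripper(.07);servo_line(p(.020),rate=.12,contact_N=12);print(current_position())
move_gripper(0);print("gap",current_finger_gap(),current_grip_force())
assert abs(current_finger_gap()-.03)<.004
servo_line(p(.19),rate=.2);print("gap",current_finger_gap(),current_force(),current_clock())
move_ptp(pb(28,130,-100),oriB(s))
print(np.round(current_joint_pos(),2));servo_line(pb(28,40),rate=.15)
c=capture("scene");cv2.imwrite("pics/held.png",cv2.resize(c["image"][190:290,290:450],None,fx=4,fy=4))
print("down touch",servo_line(pb(28,5),rate=.06,contact_N=6),fr(current_position()),current_force(),current_clock())
E
```

```text
[(np.float64(1.7934911607425998), 1)]
[ 0.38562503 -0.35268422  0.02046061]
gap 0.030105504894736963 30.000379979610443
gap 0.029938576253866207 [-1.08548443  0.28902496 -1.93708129] 27.325
[-0.13  0.18  1.96 -0.    0.82  0.02]
down touch False [-24.5  28.   36.5] [ 0.96919891  0.51078325 -1.10039102] 30.6333
```

View pics/held.png

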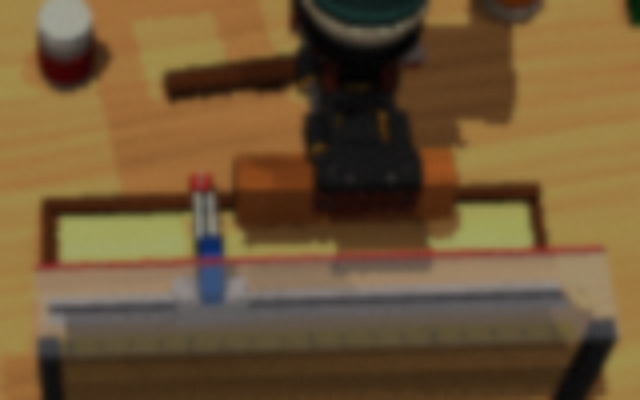

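The blank is held over the trough along the fence, with its ends at about (348,236) and (404,234). It is left of the stop with a small gap. Next I slide it to contact and release.

```bash
python3 - <<'E'
from h import *
sleep(.3);print(current_force())
print("contact",servo_line(pb(11,5),rate=.012,contact_N=2.5),fr(current_position()),current_force(),current_clock())
sleep(.2);print(current_force(),fr(current_position()))
move_gripper(.048);sleep(.2);y=fr(current_position())[1]
servo_line(pb(y,60,-32),rate=.15);servo_line(pb(y,130,-60),rate=.25)
move_ptp(np.array([.42,.30,.25]),ori(f[2]));print(current_clock())
for n in("scene","top"):
    c=capture(n);np.savez(f"{n}4.npz",**c)
    for r in lines(c,-64.5)[:3:2]:print(n,r)
    Q=cloud(c).reshape(-1,3);F=fr(Q[~np.isnan(Q[:,0])])
    m=F[(F[:,0]>-50)&(F[:,0]<5)&(F[:,1]>-50)&(F[:,1]<140)&(F[:,2]>50)&(F[:,2]<75)];print("blank",rect(m/1e3),np.percentile(m,[3,50,97],axis=0),m[:,1].min(),m[:,1].max())
S,T=[dict(np.load(k+"4.npz")) for k in("scene","top")]
cv2.imwrite("pics/z4.png",np.vstack([cv2.resize(x,(800,300),interpolation=cv2.INTER_CUBIC) for x in(S["image"][225:270,310:430],T["image"][140:185,215:335])]))
E
```

```text
[-1.13149623  0.10643499 -1.24197594]
contact True [-25.   14.9  36.3] [ 0.06987903 -0.03399876 -1.46844464] 31.9583
[-0.0801109   0.4847865  -2.23130347] [-25.9  14.9  35.7]
35.125
scene [-64.9   0.7  32.2  34.6   2.5  84.5  -0.2]
scene -64.45910402313993
blank (array([-0.0210238 ,  0.02070899]), 141.44219970703125, 34.358489990234375, np.float64(1.5530466244456276)) [[-35.298 -45.1    52.304]
 [-19.7    20.7    58.6  ]
 [ -6.2    86.68   63.698]] -49.8 91.4
top [-63.3   0.7  10.5  20.7   2.9 133.7  -1.5]
top -63.808613223760766
blank (array([-0.02344632,  0.0226003 ]), 144.29098510742188, 31.318208694458008, np.float64(1.5644066043914695)) [[-37.6   -45.638  51.   ]
 [-23.4    24.     57.05 ]
 [ -8.881  90.214  62.8  ]] -49.6 94.8
```

View pics/z4.png

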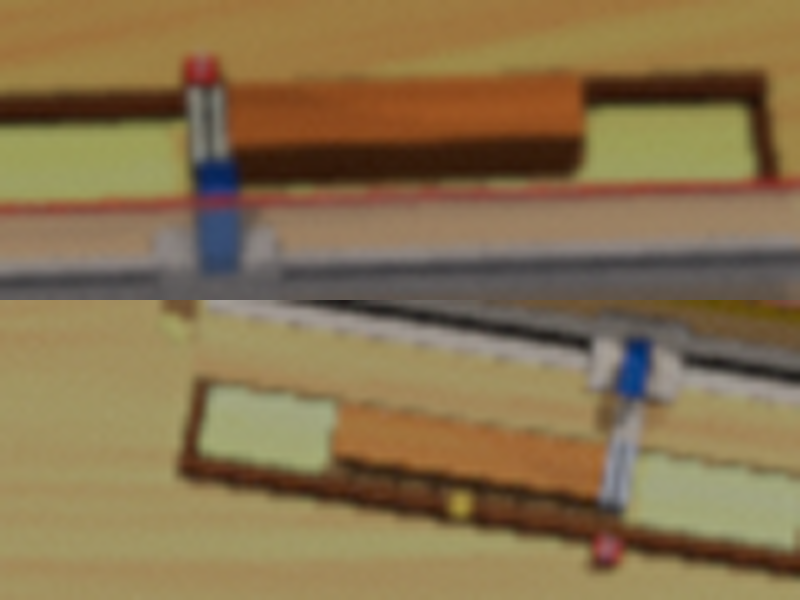

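The blank lies flat in the trough. In the top half of the crop its right end sits beside the paddle at x≈228, and the stop is still on the pointer. I'll nudge its left end gently, below the stop's friction, to make sure it touches.

```bash
python3 - <<'E'
from h import *
P=lambda y,z:w(-21,y,z)
_,o,j=best(P(122,120),f[2]);print(j)
move_gripper(0);move_ptp(P(122,120),o);servo_line(P(122,34),rate=.12,contact_N=8);sleep(.3)
f0=np.array(current_force());print(fr(current_position()),f0)
y=122
while y>99:
    y-=1 if y>110 else .4
    servo_line(P(y,34),rate=.02);d=(np.array(current_force())-f0)@Rz
    if y<111:print(round(y,1),d.round(1),fr(current_position())[1])
    if d[1]>3:break
print(current_clock())
servo_line(P(y+12,34),rate=.05);servo_line(P(y+12,150),rate=.2);move_ptp(np.array([.42,.30,.25]),ori(f[2]) if o[0]*0+1 and inverse_kinematics([.42,.3,.25],ori(f[2])) is not None else o);print(current_clock())
for n in("scene","top"):
    c=capture(n);np.savez(f"{n}5.npz",**c)
    for r in lines(c,-64.5)[:3:2]:print(n,r)
    Q=cloud(c).reshape(-1,3);F=fr(Q[~np.isnan(Q[:,0])])
    m=F[(F[:,0]>-50)&(F[:,0]<5)&(F[:,1]>-50)&(F[:,1]<140)&(F[:,2]>50)&(F[:,2]<75)];print("blank",m[:,1].max(),np.median(m[:,2]))
S,T=[dict(np.load(k+"5.npz")) for k in("scene","top")]
cv2.imwrite("pics/z5.png",np.vstack([cv2.resize(S["image"][150:275,290:500],(504,300)),cv2.resize(T["image"][130:225,150:310],(504,300))]))
E
```

```text
[ 0.03  0.45  1.65 -0.    1.04 -1.4 ]
[-20.6 122.   34.6] [ 0.1807382   0.16642016 -0.0463445 ]
110 [ 0.1 -0.1 -0.8] 109.9
109.6 [ 0.3  0.1 -0.6] 109.6
109.2 [ 0.4 -0.6 -1. ] 109.2
108.8 [-0.5 -0.4 -0.6] 108.8
108.4 [-0.1 -0.2 -0.1] 108.4
108.0 [-0.   0.3 -0.6] 108.0
107.6 [ 0.9 -0.1  0.2] 107.6
107.2 [ 0.2 -0.4 -0.1] 107.2
106.8 [-1.3  0.7 -0.9] 106.8
106.4 [ 0.9 -0.1  0.5] 106.4
106.0 [ 0.4 -0.3 -0.9] 106.0
105.6 [-0.1 -1.1 -0.1] 105.6
105.2 [-0.7  0.2  0.3] 105.1
104.8 [-0.8  0.1  0.2] 104.8
104.4 [ 0.1 -1.2  0.4] 104.4
104.0 [-0.7 -0.4 -0.1] 104.0
103.6 [-0.3 -0.7  0.5] 103.6
103.2 [-1.  -0.2 -0.7] 103.2
102.8 [-0.2  0.2  0.5] 102.8
102.4 [-0.7  0.4 -0.3] 102.4
102.0 [ 0.3  1.1 -0.1] 102.0
101.6 [-0.3  0.4  0.6] 101.6
101.2 [0.2 0.4 1. ] 101.2
100.8 [0.2 0.8 0.9] 100.9
100.4 [-0.2  3.2 -0.5] 100.8
47.375
49.625
scene [-64.9   0.7  32.4  33.5   2.5  84.3  -0.2]
scene -64.4286566453747
blank 91.6 58.5
top [-63.3   0.6   8.7  18.1   2.7 133.3  -1.5]
top -63.85559070900027
blank 94.1 56.8
```

View pics/z5.png

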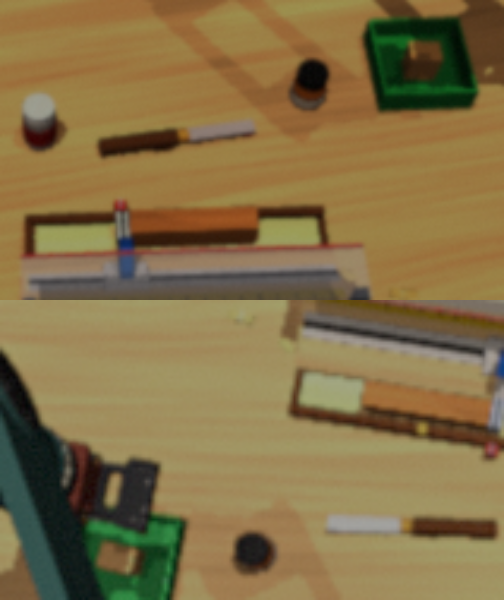

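The picture shows the offcut in the tray and the blank flat against the stop. The push ended in firm contact, the stop's line didn't move, and the can, jar and chisel are untouched. Handing in.

```bash
python3 -c "
from bench import *
print(close_job(),current_clock())"
```

```text
the job is handed in; nothing more can be done
the job is handed in; nothing more can be done
```

I handed the job in at about 50 s on the robot's clock: the offcut is in the green tray, the stop's line is within about 0.5 mm of the pointer's line by camera, the blank lies flat against the stop's left side, and the oil can, wax jar and chisel were left alone.

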